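Open the ticket printer's roll hatch

TASK

The order-ticket printer on the bench is due for a new paper roll. Switch it off at its rocker with a fingertip, then gently press the ribbed front edge of its roll hatch down to the stop, once, and take the finger away so that the push-push latch lets the hatch pop up; stay clear for two seconds to see that it stays up, and leave it open with the switch off. Only press with the fingers: do not push the popped hatch down again, do not pinch, lift or shove the printer, and leave the other things on the bench where they are.

Things in the scene. Friction and masses are not known exactly. Their poses are not given: they have to be found in the camera images.
- printer: light-plastic ticket printer, 148 mm deep (x), 112 mm wide (y), loose on rubber feet, 1.7 kg. Origin: centre of its underside, on the bench; x points from its front to its back, y to its left. The front 44 mm is a low control deck, 50 mm high, the rocker on its right part; behind a step the hatch lies between two 5 mm cheek walls, 82 mm high, 51 mm either side of the middle.
- hatch_hinge (a point): middle of the hatch's hinge axis at its rear edge, 62 mm behind the printer's origin, 80 mm above the bench. The hatch is a flat plastic flap reaching 94 mm forward of it, 99 mm wide; popped, its front edge stands about 137 mm above the bench.
- hatch (a joint): hatch angle (rad): 0 to 0.01 shut, latched; -0.08 pressed in to its stop (6 mm at the ribs); 0.65 popped open. Spring opens it, push-push latch holds it: 4 to 5 N at the ribs, down past -0.06, frees it, and it swings up when the finger lifts, within 0.5 s. A press that stops short leaves it latched and may be repeated; pushing the open hatch right down latches it again. Breaks above 60 N.
- hatch_pad (a point): point to press on the hatch: middle of its four low raised ribs, on its top face, mid-width, 17 mm behind its front edge, 82 mm above the bench when shut, 76 mm at the stop; it moves with the hatch
- rocker (a joint): angle (rad) of the printer's rocker switch, a black V-shaped rocker 20 mm (x) by 33 mm (y): 0 = on, right half down, left half standing up (always so at the start); 0.34 = off, left half down. About 3 N on the outer part of the raised half snaps it over near mid-way; it stays in either place.
- rocker_off_half (a point): point to press to switch off: middle of the top face of the rocker's left half, 11 mm left of its pivot, about 57 mm above the bench at the start (the half's outer edge 59 mm); when off that half lies level, 54 mm above the bench. The point moves with the rocker.
- tea_box: bystander, not part of the job: carton of tea, 63 x 122 x 109 mm; origin at the centre of its underside
- pen: bystander, not part of the job: ballpoint pen lying flat, 145 mm long; origin at the centre of its underside
- mug: bystander, not part of the job: china mug, 83 mm across, 94 mm high; origin at the centre of its underside
- scissors: bystander, not part of the job: scissors lying flat, 199 mm long; origin at the centre of its underside
- tongs: bystander, not part of the job: steel tongs lying flat, 330 mm long, at the right in front of the fixed drum rice cooker, which is 325 mm high, 470 mm wide, its foot lever about 0.5 m ahead of the robot base: keep the arm clear of it; origin at the centre of its underside
- green_cup: bystander, not part of the job: plastic cup, 61 mm across, 98 mm high; origin at the centre of its underside

How it is judged:
On the way, in this order (a step that is already met when the one before it is completed fails the run):
1. the rocker is switched off while the hatch is still shut (value of joint rocker above 0.28 rad and value of joint hatch between -0.02 and 0.03 rad), for 0.1 s.
2. the hatch is pressed in (value of joint hatch below -0.05 rad).
3. the hatch has popped and stands open by itself for 1.5 s, the fingers off the printer (value of joint hatch above 0.5 rad and contact force between printer and the arm below 0.05 N and contact force between printer and the fingers below 0.05 N), for 1.5 s.
At the end, for the whole second after the job is handed in: hatch standing open at more than 0.5 rad, rocker off (more than 0.28 rad), printer upright and within 20 mm of where it stood, at rest (value of joint hatch between 0.5 and 0.75 rad and value of joint rocker above 0.28 rad and distance of printer from where it was at the start of the episode below 0.02 m and angle between printer's own z axis and vertical below 0.05 rad and linear speed of printer below 0.02 m/s); the robot touches nothing.
It fails at once if the hatch opens while the printer is still on (value of joint hatch above 0.1 rad and value of joint rocker below 0.17 rad).
It fails at once if the popped hatch is pushed down again by the fingers (value of joint hatch above 0.12 rad and velocity of joint hatch below -0.15 rad/s and (contact force between printer and the fingers above 0.4 N or contact force between printer and the arm above 0.4 N)).
It fails at once if the printer is pressed with more than 60 N (contact force between printer and the fingers above 60 N or contact force between printer and the arm above 60 N).
It fails at once if the printer is lifted, tipped or shoved by 20 mm or more (not (distance of printer from where it was at the start of the episode below 0.02 m and angle between printer's own z axis and vertical below 0.05 rad) or height (world z) of printer above 0.006 m).
It fails at once if another thing on the bench is moved by more than 25 mm (distance of any of tea_box, pen, mug, scissors, tongs, green_cup from where it was at the start of the episode above 0.025 m).
It also fails if it takes over 45 s, if anything falls off the work surface, if the arm or the gripper's body presses on something with over 40 N, if the wrist force passes 120 N, or if a joint passes its speed limit or range.

ROBOT

A 6-joint arm with a two-finger parallel gripper is mounted at the origin on a cart in front of the work surface, level with it; the furniture and walls round the work are solid. World frame = base frame: x ahead of the robot, y to its left, z up, the work surface at z = 0. Lengths are in m, angles in rad, forces in N, time in s.
With the tool pointing down it reaches from about 0.35 to 0.975 m from the base axis. Payload 4.9 kg.
Tool frame: the origin (TCP) lies at the very end of the fingers, on their centre line; the grasp point (between the pads) lies 19 mm behind it (pinch_z is the distance from the TCP to the grasp point, in m); z points along the fingers, y is the line along which they close (so a half turn about z gives the same grasp; the last joint's range is limited). The gripper opens to 85 mm and grips with 20 to 120 N. Pads are 22 mm wide; open, the fingers measure 114 mm over their backs; the gripper's body (76 mm by 85 mm) begins 54 mm behind the grasp point. The pads swing forward as they close: fully open they stand 13 mm farther back than shut.
Start: joints at [1.176, 0.053, 1.613, -0, 1.476, -0.119], TCP at [0.17, 0.601, 0.231] pointing down, gripper open.
Joint ranges: [-3.01, 3.01], [-1.01, 2.22], [0.06, 2.58], [-1.02, 4.17], [0.09, 2.62], [-3.14, 3.14]. Speed limits (rad/s): [2.57, 2.57, 3.14, 3.14, 3.14, 3.14].

INTERFACE

Orientations are given as a unit quaternion [w, x, y, z].
In Python, from plant import * gives the robot as it stands. The module is installed in compiled form; this text tells all that it offers.
- The arm moves only by the tool play_rows, never from a script. Its arguments are lists of equal length, an entry for each row: "linear": the shift along the world's x, y, z in m, a list of three; "turn": the turn about the world's z in degrees. A call has 1 to 8 rows; each row shifts and turns the commanded pose from where the row before left it; what a row does not reach is not made up. A row lasts 1/8 s, in which the tool goes at most 62.5 mm and 10.7 degrees, less where a joint would pass 70% of its speed; a pose out of reach is approached as far as the arm can. A call is refused whole if a number of a shift passes 0.0625 or a number of a turn 10.7, either way. A call with a gripper value outside its range is refused whole. "hand" is the finger opening in m, from 0 to 0.0854, set as the call begins (left out, the last holds). The fingers move at their own pace and stop on an object; the grip force is fixed at half the most. Time passes only in rows, so rows that do not move let the fingers close. It gives the time, the measured TCP pose, the force, the opening and the grip force at its end, in the units of the state.
- state(): the state, without advancing time (a new reading comes with each control period).
- grab_frame(name): name is "scene" or "side" or "wrist"; returns the picture (384x512x3 uint8, red, green, blue); there is no depth.
- camera_info(name): a dict with "camera_matrix" (3x3 intrinsics, pixels), "distortion" ([k1, k2, p1, p2, k3] as OpenCV has them; the pictures are not rectified), "origin" and "attitude" of the camera in the world; the wrist camera has in their place "mount" (4x4, takes a point from camera to tool coordinates, whose origin is the TCP and whose axes are the flange's). Camera axes: x right, y down, z forward; pixel columns grow to the right and rows downward; lengths in m; the calibration is good to about 2 mm. A picture is of the moment at which its call begins: read the wrist's pose just before it. camera_info takes no time and is no camera call.
- job_done(): hands the job in; it is judged then, once.
Trained networks look in the newest picture that a camera, given by its name, has taken for a name from the list of things; names that differ only in an ending like _2 or _b are one class to them, and where a whole thing is asked for, a point or a joint stands for the part that bears it (a point fixed in the world has none). Each returns a list of dicts, best first, with "p" (0 to 1); they miss things now and then, are a little off and sometimes report something else, mostly with a low value. They report only what shows in the picture. A call takes as long as a camera call.
- trace(camera, thing): "region" (384x512 bool, what is visible of it) and "location" ([column, row] in pixels, amid what is visible of it).
The state is a dict: "time": time; "joint_pos": joint angles; "joint_vel": joint speeds; "joint_efforts": joint torques, N m; "tool_pos": TCP position; "tool_rot": TCP orientation; "contact_force": force on the tool from outside, world axes, zero at the start; "ft_torque": the same for the moment, N m; "gripper_width": opening from 0.0 (shut) to 1.0 (fully open); "grasp_force": force on a finger pad.
Only numpy, scipy, OpenCV 4.12 (cv2) and the standard library are available. Lean on these libraries where they do the work, as an engineer would, in place of code of your own. Each camera call takes 0.05 s, during which the arm holds its last target. There are 200 camera calls.

## Working session

There is one attempt and no reset: what is moved stays moved. The work goes in short steps, Python scripts to look and compute and a tool call to move; the robot and the scene stay as the last step left them, time stands still between calls to the robot, and variables do not carry over. Pictures are saved under pics/ and viewed, at most 10 in all, crops included, and the job is handed in when it is done.

Besides the shell and the picture viewer there is one more tool, called after ">>>" by a JSON object that holds its "name" and its "arguments", one argument or row to a line. play_rows: Moves the arm, as the interface text tells. Its arguments: {"type":"object","properties":{"linear":{"type":"array","items":{"type":"array","items":{"type":"number"}}},"turn":{"type":"array","items":{"type":"number"}},"hand":{"type":"number"}},"required":["linear","turn"]}

```bash
mkdir -p pics
cat > h.py <<'E'
from plant import *
import numpy as np, cv2
from scipy.spatial.transform import Rotation as R
def cam(n):
    c=camera_info(n); K=np.array(c["camera_matrix"]); d=np.array(c["distortion"])
    if "mount" in c:
        s=state(); q=s["tool_rot"]; T=np.eye(4); T[:3,:3]=R.from_quat([q[1],q[2],q[3],q[0]]).as_matrix(); T[:3,3]=s["tool_pos"]
        M=T@np.array(c["mount"]); return K,d,M[:3,:3],M[:3,3]
    a=np.array(c["attitude"]); 
    A=a if a.shape==(3,3) else R.from_quat([a[1],a[2],a[3],a[0]]).as_matrix()
    return K,d,A,np.array(c["origin"])
def onz(c,uv,z):
    K,d,A,o=c; p=cv2.undistortPoints(np.array([[uv]],float),K,d)[0,0]
    r=A@np.array([p[0],p[1],1]); return o+r*(z-o[2])/r[2]
def proj(c,P):
    K,d,A,o=c; Pc=(np.atleast_2d(P)-o)@A
    return cv2.projectPoints(Pc,np.zeros(3),np.zeros(3),K,d)[0][:,0]
def save(n,f): cv2.imwrite("pics/"+f,f_img(n))
E
python3 - <<'E'
from h import *
print(state(), camera_info("scene"), camera_info("wrist"))
ims=[]
for n in("scene","side"):
    im=grab_frame(n); cv2.imwrite(f"pics/{n}0.png",cv2.resize(im[:,:,::-1],(800,600)))
    c=cam(n); print(n,c[3])
    for t,z in(("printer",.05),("rocker_off_half",.057),("hatch_pad",.082),("mug",.05),("tea_box",.05),("green_cup",.05),("pen",0),("scissors",0)):
        r=trace(n,t)
        for q in r[:2]: print(n,t,round(q["p"],2),q["location"],onz(c,q["location"],z).round(3))
E
```

```text
{'time': 0.0, 'joint_pos': array([ 1.17601238e+00,  5.33201978e-02,  1.61429715e+00, -3.96134855e-06,
        1.47596768e+00, -1.18988810e-01]), 'joint_vel': array([-3.93950460e-04, -5.11702099e-04, -2.23083116e-04,  1.19728996e-03,
       -5.70259253e-05,  8.85235413e-04]), 'joint_efforts': array([ 2.64501585e-03, -3.93682551e+01, -3.70177317e+01,  3.59040473e-05,
        7.12262525e-03, -7.80716164e-06]), 'tool_pos': array([0.16995068, 0.60081033, 0.23008385]), 'tool_rot': array([-2.51194754e-04,  1.37460691e-01,  9.90506722e-01, -9.63999081e-04]), 'contact_force': array([-0.46969685, -1.09690544,  0.28753044]), 'ft_torque': array([ 0.04975385, -0.00390638,  0.01954288]), 'grasp_force': 0.0, 'gripper_width': 0.9972327286428461} {'camera_matrix': array([[438.32952208,   0.        , 254.17335161],
       [  0.        , 438.32952208, 188.13129086],
       [  0.        ,   0.        ,   1.        ]]), 'distortion': array([-0.12794654,  0.        ,  0.        ,  0.        ,  0.        ]), 'origin': array([-0.47993822, -0.81605943,  1.13095477]), 'attitude': array([-0.39004108,  0.815510
[... 898 characters left out ...]
0.05 ]
scene green_cup 0.83 [301.2, 189.1] [ 0.704 -0.111  0.05 ]
scene pen 0.22 [279.6, 224.8] [ 0.527 -0.14   0.   ]
scene scissors 0.61 [211.4, 211.0] [0.417 0.109 0.   ]
side [0.23340974 1.25200198 1.07685252]
side printer 0.9 [226.3, 267.4] [0.539 0.394 0.05 ]
side rocker_off_half 0.57 [246.7, 262.3] [0.481 0.36  0.057]
side hatch_pad 0.81 [220.2, 261.6] [0.556 0.403 0.082]
side mug 0.68 [261.4, 218.0] [0.493 0.132 0.05 ]
side tea_box 0.85 [277.6, 173.8] [ 0.499 -0.153  0.05 ]
side green_cup 0.5 [224.7, 166.4] [ 0.724 -0.137  0.05 ]
side pen 0.56 [204.7, 302.5] [0.572 0.508 0.   ]
side scissors 0.69 [277.4, 228.7] [0.433 0.118 0.   ]
side scissors 0.18 [261.1, 217.6] [0.507 0.076 0.   ]
```

View pics/side0.png

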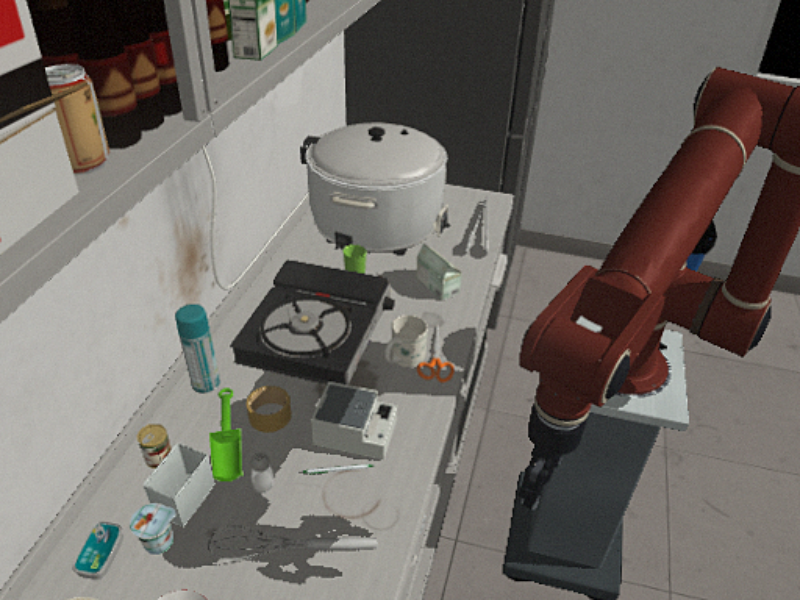

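View pics/scene0.png

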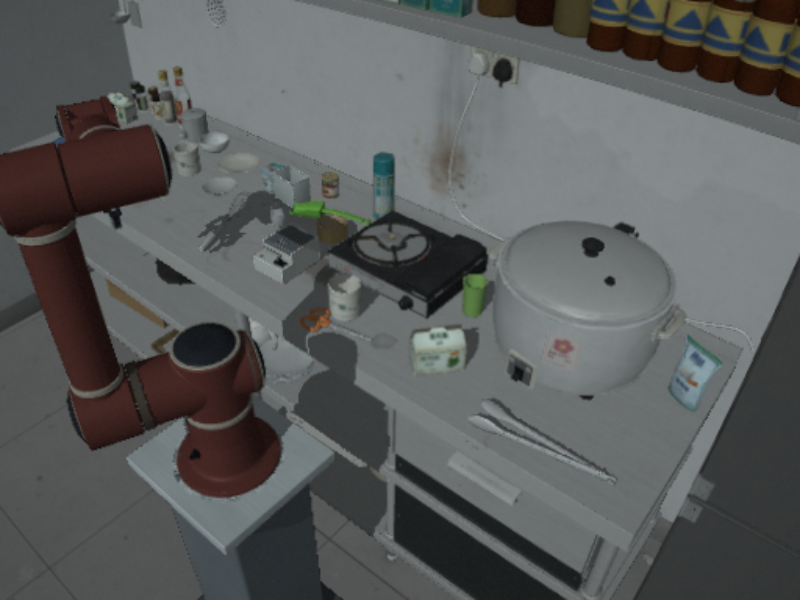

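The printer is at side (352,418), with the rocker at (384,411). In the scene view it is at (287,252). The tool's camera should now go over it.

>>> {"name": "play_rows", "arguments": {
  "linear": [
    [0.045,-0.035,0],
    [0.045,-0.035,0],
    [0.045,-0.035,0],
    [0.045,-0.035,0],
    [0.045,-0.035,0],
    [0.045,-0.035,0],
    [0,0,0],
    [0,0,0]
  ],
  "turn": [0,0,0,0,0,0,0,0],
  "hand": 0
}}

```text
time: 1.9
tool_pos: [0.44, 0.3915, 0.2312]
tool_rot: [-0.0, 0.138, 0.99, 0.0]
contact_force: [1.0, -0.3, 0.0]
gripper_width: -0.002
grasp_force: 0.0
```

```bash
cat > look.py <<'E'
from h import *
import sys
s=state(); print(s["time"],s["tool_pos"].round(4),s["tool_rot"].round(3),s["contact_force"].round(2))
c=cam("wrist"); im=grab_frame("wrist"); cv2.imwrite(f"pics/{sys.argv[1]}.png",cv2.resize(im[:,:,::-1],(800,600)))
print(c[3])
for t,z in(("printer",.05),("rocker_off_half",.057),("rocker",.055),("hatch_pad",.082),("hatch_hinge",.08),("pen",.0)):
    for q in trace("wrist",t)[:2]:
        m=q["region"]; cn=max(cv2.findContours(m.astype(np.uint8),0,2)[0],key=len)
        b=cv2.boxPoints(cv2.minAreaRect(cn))
        print(t,round(q["p"],2),q["location"],onz(c,q["location"],z).round(4),"box",[onz(c,p,z)[:2].round(3).tolist() for p in b])
E
python3 look.py w1
```

```text
1.9 [0.44   0.3915 0.2312] [-0.     0.138  0.99   0.   ] [ 1.02 -0.35  0.04]
[0.36706003 0.41129746 0.3739615 ]
printer 0.68 [285.5, 226.3] [0.5073 0.4086 0.05  ] box [[0.454, 0.33], [0.452, 0.445], [0.598, 0.453], [0.606, 0.323]]
rocker_off_half 0.72 [234.9, 221.4] [0.484  0.3583 0.057 ] box [[0.475, 0.344], [0.476, 0.376], [0.497, 0.375], [0.497, 0.342]]
rocker_off_half 0.36 [350.3, 221.8] [0.5185 0.4769 0.057 ] box [[0.461, 0.45], [0.458, 0.459], [0.571, 0.508], [0.576, 0.499]]
rocker 0.58 [235.0, 223.5] [0.4871 0.3573 0.055 ] box [[0.477, 0.343], [0.476, 0.375], [0.498, 0.375], [0.499, 0.342]]
hatch_pad 0.81 [303.1, 258.5] [0.5329 0.4175 0.082 ] box [[0.505, 0.386], [0.501, 0.438], [0.575, 0.444], [0.58, 0.388]]
hatch_hinge 0.87 [285.4, 226.8] [0.4948 0.4086 0.08  ] box [[0.447, 0.337], [0.443, 0.441], [0.578, 0.45], [0.587, 0.331]]
hatch_hinge 0.44 [235.4, 221.2] [0.4755 0.3626 0.08  ] box [[0.467, 0.348], [0.468, 0.38], [0.488, 0.378], [0.487, 0.346]]
pen 0.94 [354.0, 220.3] [0.545  0.4936 0.    ] box [[0.483, 0.458], [0.479, 0.468], [0.607, 0.524], [0.612, 0.515]]
```

View pics/w1.png

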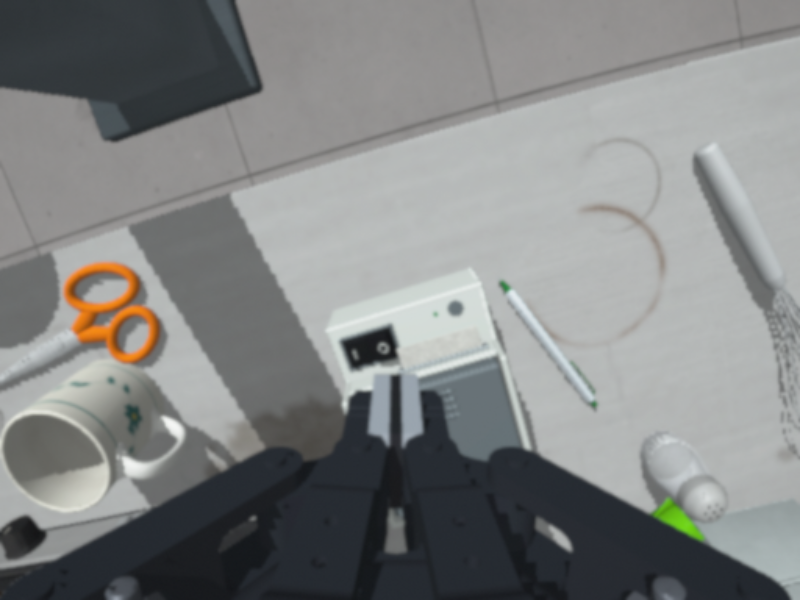

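>>> {"name": "play_rows", "arguments": {
  "linear": [
    [0.033,0,0],
    [0.033,0,0],
    [0.034,0,0],
    [0,0,0]
  ],
  "turn": [8,7.8,0,0]
}}

```text
time: 2.75
tool_pos: [0.5414, 0.3912, 0.2308]
tool_rot: [-0.0, 0.001, 1.0, -0.0]
contact_force: [-1.2, 0.7, -0.2]
gripper_width: 0.0
grasp_force: 0.0
```

```bash
python3 look.py w2
```

```text
2.75 [0.5414 0.3912 0.2308] [-0.     0.001  1.    -0.   ] [-1.23  0.69 -0.18]
[0.46559207 0.39056283 0.37352395]
printer 0.61 [253.5, 169.0] [0.5373 0.3911 0.05  ] box [[0.465, 0.33], [0.463, 0.448], [0.63, 0.46], [0.633, 0.324]]
rocker_off_half 0.78 [220.9, 121.9] [0.489  0.3595 0.057 ] box [[0.479, 0.344], [0.477, 0.375], [0.497, 0.375], [0.498, 0.344]]
rocker 0.94 [221.4, 117.3] [0.4847 0.3599 0.055 ] box [[0.477, 0.343], [0.476, 0.375], [0.497, 0.375], [0.498, 0.343]]
rocker 0.52 [254.9, 192.1] [0.5607 0.3925 0.055 ] box [[0.513, 0.336], [0.509, 0.443], [0.62, 0.453], [0.625, 0.334]]
hatch_pad 0.84 [255.2, 192.9] [0.5534 0.3926 0.082 ] box [[0.51, 0.341], [0.507, 0.438], [0.607, 0.446], [0.611, 0.339]]
hatch_hinge 0.93 [254.3, 171.7] [0.5333 0.3918 0.08  ] box [[0.467, 0.335], [0.463, 0.441], [0.613, 0.454], [0.618, 0.332]]
pen 0.69 [335.7, 163.3] [0.5415 0.489  0.    ] box [[0.479, 0.459], [0.476, 0.467], [0.605, 0.524], [0.609, 0.515]]
```

View pics/w2.png

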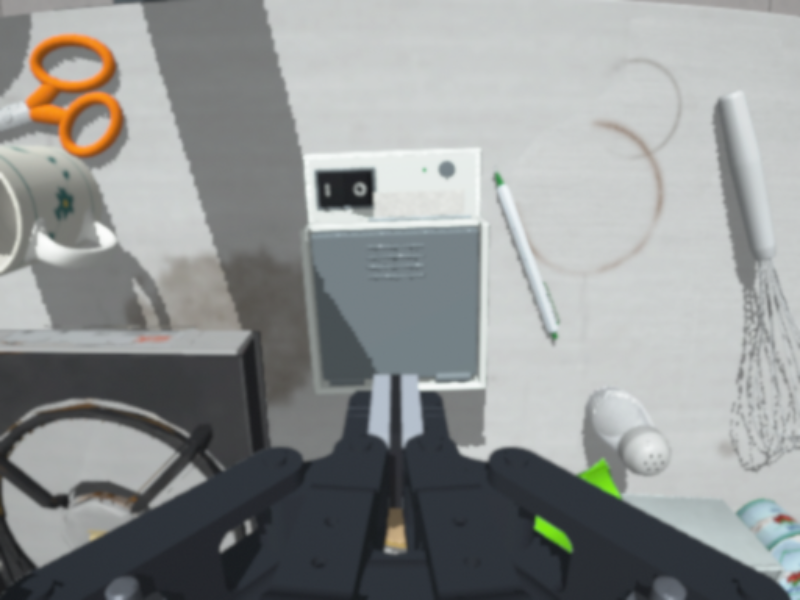

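Run:
```python
from h import *
c=cam("wrist")
for n,u,v,z in [("ribs",396,262,.082),("hatchfrontL",478,228,.08),("hatchfrontR",311,231,.08),("deckfrontR",306,155,.05),("deckfrontL",480,149,.05),("rockR",317,190,.053),("rockL",375,187,.057),("rockO",360,188,.057),("rearL",485,387,.082),("rearR",317,392,.082)]:
    print(n,onz(c,(u/1.5625,v/1.5625),z).round(4))
```

```text
ribs [0.5272 0.3914 0.082 ]
hatchfrontL [0.5071 0.4397 0.08  ]
hatchfrontR [0.5089 0.3412 0.08  ]
deckfrontR [0.4656 0.3351 0.05  ]
deckfrontL [0.4619 0.4439 0.05  ]
rockR [0.487  0.3416 0.053 ]
rockL [0.4851 0.3784 0.057 ]
rockO [0.4856 0.3691 0.057 ]
rearL [0.6095 0.4491 0.082 ]
rearR [0.6131 0.3402 0.082 ]
```

The rocker's left half shows the "O" at (360,188) and the ribs are at (396,262). The hatch front edge (x≈0.508) and the ribs (0.526, 0.391) fit the given sizes. I'll go above the rocker's left half.

>>> {"name": "play_rows", "arguments": {
  "linear": [
    [-0.028,-0.009,-0.04],
    [-0.0275,-0.008,-0.05],
    [0,0,-0.05],
    [0,0,-0.02],
    [0,0,0],
    [0,0,0]
  ],
  "turn": [-1,-1,0,0,0,0]
}}

```text
time: 3.85
tool_pos: [0.4865, 0.3754, 0.074]
tool_rot: [0.002, 0.018, 1.0, 0.001]
contact_force: [0.6, 0.8, 0.7]
gripper_width: 0.001
grasp_force: 0.0
```

Run:
```python
from h import *
im=grab_frame("wrist"); cv2.imwrite("pics/w3.png",cv2.resize(im[:,:,::-1],(800,600)))
```

```text
(no output)
```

View pics/w3.png

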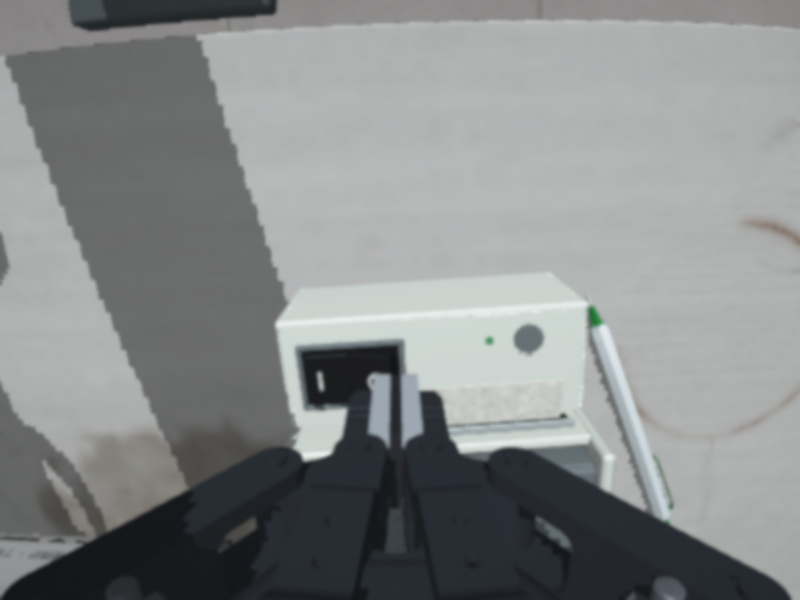

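The tip (396,375) is over the rocker's left half (350–403) but slightly outboard, so I'll shift it 3 mm right and press.

>>> {"name": "play_rows", "arguments": {
  "linear": [
    [0,-0.003,-0.008],
    [0,0,-0.004],
    [0,0,-0.003],
    [0,0,-0.003],
    [0,0,-0.002],
    [0,0,0]
  ],
  "turn": [0,0,0,0,0,0]
}}

```text
time: 4.65
tool_pos: [0.4849, 0.3715, 0.0537]
tool_rot: [-0.0, 0.017, 1.0, -0.0]
contact_force: [-5.5, -2.6, 13.4]
gripper_width: -0.002
grasp_force: 6.7
```

>>> {"name": "play_rows", "arguments": {
  "linear": [
    [0,0,0.02],
    [0.0,0,0.03],
    [0.02,0.01,0.05],
    [0.02,0.006,0.04],
    [0,0,0],
    [0,0,0]
  ],
  "turn": [0,0,0,0,0,0]
}}

```text
time: 5.4
tool_pos: [0.5242, 0.3871, 0.1907]
tool_rot: [-0.0, 0.018, 1.0, -0.0]
contact_force: [-0.5, -0.0, -0.2]
gripper_width: 0.002
grasp_force: 0.0
```

```bash
python3 look.py w4; python3 -c "
import cv2;i=cv2.imread('pics/w4.png');cv2.imwrite('pics/w4c.png',cv2.resize(i[100:400,250:550],(600,600),interpolation=2))"
```

```text
5.4 [0.5242 0.3871 0.1907] [-0.     0.018  1.    -0.   ] [-0.52 -0.03 -0.19]
[0.44852603 0.38899277 0.33347476]
printer 0.6 [258.3, 189.4] [0.5305 0.391  0.05  ] box [[0.463, 0.329], [0.46, 0.448], [0.633, 0.464], [0.638, 0.323]]
rocker_off_half 0.89 [218.4, 146.0] [0.4882 0.3577 0.057 ] box [[0.478, 0.343], [0.477, 0.375], [0.497, 0.376], [0.499, 0.344]]
rocker 0.64 [217.4, 145.9] [0.4884 0.3566 0.055 ] box [[0.478, 0.343], [0.477, 0.375], [0.497, 0.376], [0.499, 0.343]]
hatch_pad 0.56 [266.0, 214.2] [0.5431 0.3965 0.082 ] box [[0.508, 0.34], [0.506, 0.438], [0.607, 0.446], [0.61, 0.337]]
hatch_pad 0.16 [26.0, 90.6] [0.4335 0.2105 0.082 ] box [[0.394, 0.195], [0.4, 0.248], [0.462, 0.237], [0.458, 0.181]]
hatch_hinge 0.66 [261.6, 189.3] [0.5218 0.3935 0.08  ] box [[0.462, 0.336], [0.459, 0.441], [0.613, 0.455], [0.617, 0.33]]
hatch_hinge 0.28 [220.3, 144.3] [0.4836 0.3619 0.08  ] box [[0.476, 0.347], [0.474, 0.376], [0.493, 0.377], [0.494, 0.347]]
pen 0.61 [351.4, 185.0] [0.5435 0.4926 0.    ] box [[0.48, 0.459], [0.477, 0.467], [0.606, 0.524], [0.609, 0.515]]
```

View pics/w4c.png

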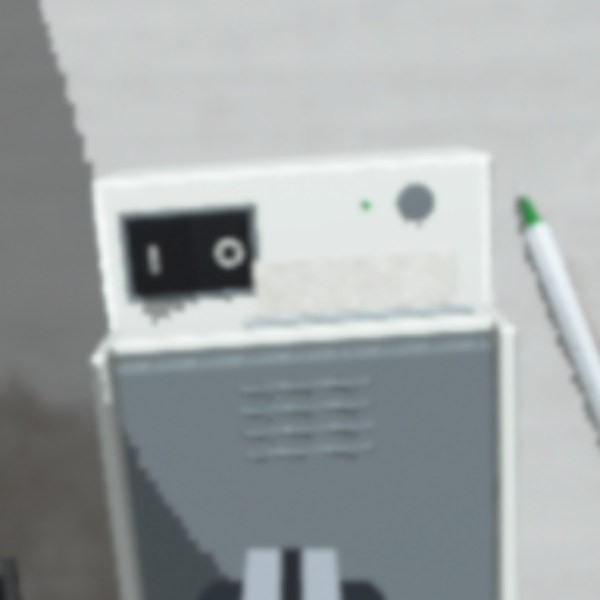

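The left half now lies down (tip reached 54 mm) and the shadow at the right end, crop (160,305), shows the right half raised, so the switch is off. The hatch is still shut with its ribs at crop (308,418). Now I'll press the hatch.

>>> {"name": "play_rows", "arguments": {
  "linear": [
    [0.001,0.004,-0.05],
    [0,0,-0.04],
    [0,0,-0.01],
    [0,0,-0.004],
    [0,0,-0.004],
    [0,0,-0.003],
    [0,0,-0.003],
    [0,0,0]
  ],
  "turn": [0,0,0,0,0,0,0,0]
}}

```text
time: 6.75
tool_pos: [0.5267, 0.392, 0.0788]
tool_rot: [0.001, 0.017, 1.0, 0.001]
contact_force: [0.2, 0.6, 5.1]
gripper_width: 0.001
grasp_force: 2.4
```

>>> {"name": "play_rows", "arguments": {
  "linear": [
    [0,0,-0.002],
    [0,0,-0.001],
    [0,0,0]
  ],
  "turn": [0,0,0]
}}

```text
time: 7.12
tool_pos: [0.5268, 0.392, 0.0761]
tool_rot: [0.001, 0.017, 1.0, 0.001]
contact_force: [0.5, -0.2, 6.5]
gripper_width: -0.002
grasp_force: 3.2
```

>>> {"name": "play_rows", "arguments": {
  "linear": [
    [0,0,-0.001],
    [0,0,0]
  ],
  "turn": [0,0]
}}

```text
time: 7.38
tool_pos: [0.5269, 0.3921, 0.0759]
tool_rot: [0.001, 0.017, 1.0, 0.001]
contact_force: [-1.4, -0.8, 9.2]
gripper_width: -0.004
grasp_force: 5.0
```

At the stop (75.9 mm, force rising). I'll lift away quickly, up and forward of the hatch.

>>> {"name": "play_rows", "arguments": {
  "linear": [
    [-0.025,0,0.06],
    [-0.03,0,0.06],
    [-0.03,0,0.06],
    [0,0,0.02],
    [0,0,0],
    [0,0,0],
    [0,0,0],
    [0,0,0]
  ],
  "turn": [0,0,0,0,0,0,0,0]
}}

```text
time: 8.38
tool_pos: [0.4456, 0.3909, 0.2609]
tool_rot: [-0.001, 0.018, 1.0, -0.001]
contact_force: [-0.4, 0.1, 1.3]
gripper_width: -0.0
grasp_force: 0.0
```

>>> {"name": "play_rows", "arguments": {
  "linear": [
    [0,0,0],
    [0,0,0],
    [0,0,0],
    [0,0,0],
    [0,0,0],
    [0,0,0],
    [0,0,0],
    [0,0,0]
  ],
  "turn": [0,0,0,0,0,0,0,0]
}}

```text
time: 9.38
tool_pos: [0.4458, 0.3914, 0.2628]
tool_rot: [0.0, 0.017, 1.0, -0.0]
contact_force: [-0.3, 1.0, -0.3]
gripper_width: -0.0
grasp_force: 0.0
```

>>> {"name": "play_rows", "arguments": {
  "linear": [
    [0,0,0],
    [0,0,0],
    [0,0,0],
    [0,0,0],
    [0,0,0],
    [0,0,0],
    [0,0,0],
    [0,0,0]
  ],
  "turn": [0,0,0,0,0,0,0,0]
}}

```text
time: 10.38
tool_pos: [0.4458, 0.3914, 0.2628]
tool_rot: [0.0, 0.017, 1.0, 0.0]
contact_force: [-1.2, -0.7, -0.5]
gripper_width: -0.0
grasp_force: 0.0
```

Run:
```python
from h import *
a=grab_frame("side")[220:320,170:290,::-1]; b=grab_frame("wrist")[:,:,::-1]
cv2.imwrite("pics/f.png",np.hstack([cv2.resize(a,(400,333)),cv2.resize(b,(400,333))]))
```

```text
(no output)
```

View pics/f.png

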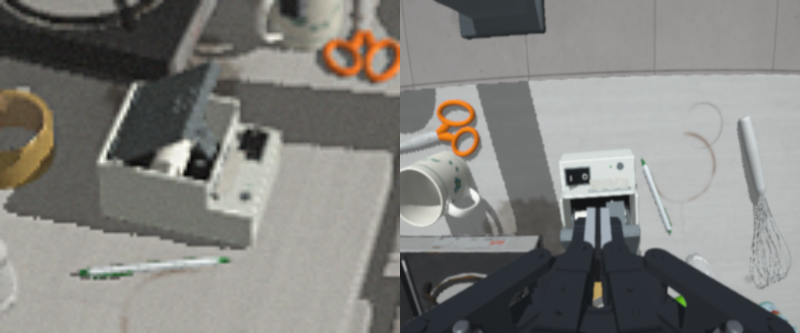

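The hatch stands open (left view, its edge at (210,70)) and the rocker is off. The fingers are clear, and the pen, mug and scissors have not moved.

```bash
python3 -c "
from plant import *
print(job_done())"
```

```text
the job is handed in; nothing more can be done
None
```

The printer is switched off and its hatch popped open and stayed up for over two seconds. The fingers are clear, nothing else on the bench was seen to move, and the job is handed in, though no verdict came back.

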